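# Cover the parts tote and tip the nuts into its marked corner

## Robot

A 7-joint arm with a two-finger parallel gripper is mounted at the origin on a cart in front of the work surface, level with it; the furniture and walls round the work are solid. World frame = base frame: x ahead of the robot, y to its left, z up, the work surface at z = 0. Lengths are in m, angles in rad, forces in N, time in s.
With the tool pointing down it reaches from about 0.4 to 0.85 m from the base axis. Payload 4.5 kg.
Tool frame: the origin (TCP) lies midway between the tips of the shut fingers; the grasp point (between the pads) lies 19 mm behind it; z points along the fingers, y is the direction in which the jaws open and shut (so a half turn about z gives the same grasp; the last joint's range is limited). The gripper opens to 85 mm and grips with 20 to 120 N. Pads are 22 mm wide; open, the fingers measure 114 mm over their backs; the gripper's body (76 mm by 85 mm) begins 54 mm behind the grasp point. The pads swing forward as they close: fully open they stand 13 mm farther back than shut.
Start: joints at [-1.183, 0.689, -0.195, 1.565, 0.157, 0.902, -0.215], TCP at [0.217, 0.586, 0.231] pointing down, gripper open.
Joint ranges: [-3.01, 3.01], [-0.46, 2.08], [-1.47, 1.51], [0.13, 2.56], [-1, 4.14], [0.04, 2.09], [-2.66, 2.66]. Speed limits (rad/s): [2.57, 2.57, 3.14, 3.14, 3.14, 3.14, 3.14].

## Interface

Orientations are given as [roll, pitch, yaw] about the fixed x, y, z axes, in that order (R = Rz(yaw) Ry(pitch) Rx(roll)).
In Python, from cell import robot, read_camera, camera_info, ticket gives the robot as it stands. The module is installed in compiled form; this text tells all that it offers.
- The arm moves only by the tool step_arm, never from a script. Its argument "series" is a list of rows, each an object of numbers: "dx", "dy", "dz": the shift along the tool's x, y, z in units of 40 mm (1.0 is 40 mm); "rx", "ry", "rz": the turn, a rotation vector about the tool's x, y, z in units of 8 degrees (1.0 is 8 degrees); "fingers": the closure in counts, from 0 (fully open) to 255 (shut). A call has 1 to 10 rows; each row shifts and turns the commanded pose from where the row before left it, along the tool's axes as they then stand; what a row does not reach is not made up. A row lasts 1/10 s, in which the tool goes at most 50 mm and 8.59 degrees, less where a joint would pass 70% of its speed; a pose out of reach is approached as far as the arm can. A call is refused whole if a number of a shift passes 1 or a number of a turn 1, either way. A call with a gripper value outside its range is refused whole. The fingers move at their own pace and stop on an object; the grip force is fixed at half the most. Time passes only in rows, so rows that do not move let the fingers close. It gives the time, the measured TCP pose, the force and the opening at its end, in the units of the state.
- robot.get_state(): the state, without advancing time (a new reading comes with each control period).
- read_camera(name): name is "scene" or "top"; returns (picture, depth): 400x640x3 uint8, blue, green, red; 400x640 float32, m along the optical axis (not along the pixel's ray), 0 where there is no reading.
- camera_info(name): a dict with "vertical_fov" (degrees; the focal length in pixels is half the picture's height over the tangent of half this angle, whatever the lens; pixels are square), "cx", "cy" (the principal point, pixels), "R" (3x3) and "t" (3): a world point X has camera coordinates R X + t. Camera axes: x right, y down, z forward; pixel columns grow to the right and rows downward; lengths in m; the calibration is good to about 2 mm. A picture is of the moment at which its call begins. camera_info takes no time and is no camera call.
- ticket.finish_job(): hands the job in, once; it reports no verdict.
The state is a dict: "time_s": time; "q": joint angles; "qvel": joint speeds; "effort": joint torques, N m; "tool_pos": TCP position; "orientation": TCP orientation; "force": force on the tool from outside, world axes, zero at the start; "wrist_torque": the same for the moment, N m; "finger_gap": finger opening in m.
Only numpy, scipy, OpenCV 4.12 (cv2) and the standard library are available. Lean on these libraries where they do the work, as an engineer would, in place of code of your own. Each camera call takes 0.05 s, during which the arm holds its last target. There are 200 camera calls.

## Task

Put the clear lid on the small blue parts tote so that it sits seated and level on the rim and let go of it, then pick the covered tote up off the desk and tilt it about 35 degrees with the corner marked in red lowest, so that all three brass nuts slide into that corner. Finish while holding the tote still in the air like that, tilted, lid on, a few centimetres clear of the desk with the nuts gathered in the red corner, and leave the tape roll and the remote control alone.

Things in the scene. Friction and masses are not known exactly. Their poses are not given: they have to be found in the camera images.
- tote: small open blue parts tote on the desk, 116 mm long (its x), 62 wide (its y), 48 high, walls 4 mm, floor 3 mm, 0.12 to 0.21 kg; origin at the centre of its underside, z up. Its flat side walls (outer faces 62 mm apart in y) can be gripped from above, lid on or off. A red floor patch, red rim and red dots outside mark the corner at -x, +y; a blank white label is on the +x end
- red_corner (a point): the inner floor corner of the tote that is marked red: at (-54, +27, 3) mm in the tote's frame
- lid: clear loose lid lying upright on the desk, plate 112.5 (its x) x 58.5 x 3 mm; grey bead below it, 105 x 51 mm, 5 mm deep, drops into the tote's 108 x 54 mm mouth. Black bar grip on top, 44 mm along x, 14 mm wide, from 8 to 28 mm above the origin (centre of the bead's underside, z up). 60 g. Seated, its x along the tote's x (either way), its origin is 43 mm above the tote's
- nut_a: one of three alike loose brass hexagon nuts, 15 mm across flats, 17 mm across corners, 10 mm thick, 12 g, flat on the tote's floor between the middle and the +x end; origin at the centre of its underside. Friction on the tote is about 0.18 to 0.27: it starts to slide at 10 to 15 degrees of tilt, and needs more to slide along a wall into a corner
- nut_b: one of three alike loose brass hexagon nuts, 15 mm across flats, 17 mm across corners, 10 mm thick, 12 g, flat on the tote's floor between the middle and the +x end; origin at the centre of its underside. Friction on the tote is about 0.18 to 0.27: it starts to slide at 10 to 15 degrees of tilt, and needs more to slide along a wall into a corner
- nut_c: one of three alike loose brass hexagon nuts, 15 mm across flats, 17 mm across corners, 10 mm thick, 12 g, flat on the tote's floor between the middle and the +x end; origin at the centre of its underside. Friction on the tote is about 0.18 to 0.27: it starts to slide at 10 to 15 degrees of tilt, and needs more to slide along a wall into a corner
- tape_roll_b: bystander: roll of beige tape lying flat, 103 mm across, 25 mm high, to the left of the work; origin at the centre of its underside; leave it alone
- remote: bystander: black remote control, 193 x 46 x 19 mm, to the right of the work; origin at the centre of its underside; leave it alone
There are look-alikes about, which are no part of the job. What is shaped like the tote but green is not meant. There is more than one size of the lid; the job needs the larger.

How it is judged:
On the way, in this order (a step that is already met when the one before it is completed fails the run):
1. the lid sits seated and level on the tote, let go, while the tote stands on the desk (z of lid in the frame of tote between 0.04 and 0.0465 m and x of lid in the frame of tote between -0.005 and 0.005 m and y of lid in the frame of tote between -0.005 and 0.005 m and angle between the z axis of lid and the z axis of tote, either way round below 0.05 rad and height (world z) of tote below 0.006 m and angle between tote's own z axis and vertical below 0.05 rad and contact force between the fingers and lid below 0.2 N), for 0.2 s.
2. the covered tote is lifted off the desk, lid on (z of lid in the frame of tote between 0.04 and 0.0465 m and x of lid in the frame of tote between -0.005 and 0.005 m and y of lid in the frame of tote between -0.005 and 0.005 m and angle between the z axis of lid and the z axis of tote, either way round below 0.05 rad and height (world z) of red_corner above 0.03 m), for 0.2 s.
At the end, for the whole second after the job is handed in: The fingers hold the tote still in the air, tilted 23 to 50 degrees in all and at least 8 degrees down towards the red corner along both its length and its width; that corner over 3 cm above the desk; lid seated (3.5 mm, 0.05 rad); all nuts at rest, origins within 47 mm of the inner red corner (all of step 2 and angle between tote's own z axis and vertical between 0.4 and 0.87 rad and angle between tote's own x axis and vertical below 1.431 rad and angle between tote's own y axis and vertical above 1.711 rad and contact force between the fingers and tote above 1 N and linear speed of each of tote, nut_a, nut_b, nut_c below 0.03 m/s and angular speed of tote below 0.15 rad/s and distance between each of nut_a, nut_b, nut_c and red_corner below 0.047 m); the arm keeps its last pose, push and grip.
It fails at once if the tape roll is disturbed (moved more than 25 mm) (distance of tape_roll_b from where it was at the start of the episode above 0.025 m).
It fails at once if the remote control is disturbed (moved more than 25 mm) (distance of remote from where it was at the start of the episode above 0.025 m).
It also fails if it takes over 64 s, if anything falls off the work surface, if the arm or the gripper's body presses on something with over 40 N, if the wrist force passes 120 N, or if a joint passes its speed limit or range.

## Working session

There is one attempt and no reset: what is moved stays moved. The work goes in short steps, Python scripts to look and compute and a tool call to move; the robot and the scene stay as the last step left them, time stands still between calls to the robot, and variables do not carry over. Pictures are saved under pics/ and viewed, about 8 in all and at most 12, crops included, and the job is handed in when it is done.

Besides the shell and the picture viewer there is one more tool, called after "Emit:" as name(argument=value, ...) on one line, values as JSON. step_arm: Moves the arm, as the interface text tells. Its arguments: {"type":"object","properties":{"series":{"type":"array"}},"required":["series"]}

```bash
mkdir -p pics; cat > h.py <<'E'
import numpy as np, cv2
from cell import robot, read_camera, camera_info, ticket
from scipy.spatial.transform import Rotation as Ro
def cam(n):
    i=camera_info(n); f=200/np.tan(np.radians(i['vertical_fov'])/2)
    return f,i['cx'],i['cy'],np.array(i['R']),np.array(i['t'])
def ray(n,uv,z):
    f,cx,cy,R,t=cam(n); uv=np.atleast_2d(np.array(uv,float))
    d=np.c_[(uv[:,0]-cx)/f,(uv[:,1]-cy)/f,np.ones(len(uv))]@R
    c=-R.T@t; return c+d*((z-c[2])/d[:,2])[:,None]
def cloud(n,D):
    f,cx,cy,R,t=cam(n); v,u=np.mgrid[0:400,0:640]
    P=np.stack([(u-cx)/f*D,(v-cy)/f*D,D],-1); return (P-t)@R
def proj(n,X):
    f,cx,cy,R,t=cam(n); c=np.atleast_2d(X)@R.T+t
    return np.c_[f*c[:,0]/c[:,2]+cx,f*c[:,1]/c[:,2]+cy]
E
python3 - <<'E'
from h import *
print(robot.get_state())
for n in('scene','top'):
    print(n,cam(n), -cam(n)[3].T@cam(n)[4])
    p,d=read_camera(n); cv2.imwrite(f'pics/{n}0.png',p); np.save(f'pics/{n}0.npy',d)
E
```

```text
{'time_s': 0.0, 'q': array([-1.18319439,  0.68999636, -0.19454204,  1.5663982 ,  0.1572965 ,
        0.90253891, -0.21506514]), 'qvel': array([-9.00868907e-04, -7.40976103e-05, -3.45818557e-05,  8.23596143e-04,
       -1.82887658e-04, -1.03292793e-03,  1.16713354e-03]), 'effort': array([-3.54110921e-05, -5.39599013e+01, -1.26682319e+00, -1.58542514e+01,
        9.04146204e-03,  9.31688526e-03,  3.23930792e-06]), 'tool_pos': array([0.21633822, 0.58562532, 0.23046264]), 'orientation': array([-3.13965020e+00,  1.27710017e-04,  2.78793625e+00]), 'force': array([-0.04038659,  0.62393256, -0.03060009]), 'wrist_torque': array([-0.01577901, -0.01396796, -0.01212291]), 'finger_gap': 0.08558719874111803}
scene (np.float64(441.73434014730867), 320.11354446978464, 201.1180677706885, array([[ 0.89817396, -0.43934576, -0.01608869],
       [-0.25780174, -0.49668664, -0.82875849],
       [ 0.35612049,  0.74851699, -0.55937511]]), array([-0.4202071 ,  0.23439429,  1.04026736])) [ 0.06738581 -0.84685349  0.76939535]
top (np.float64(459.4810646202544), 327.3869681147327, 203.84325582001378, array([[-2.59925363e-02, -9.99659410e-01, -2.33517155e-03],
       [-9.93194808e-01,  2.60895918e-02, -1.13505098e-01],
       [ 1.13527363e-01, -6.31005120e-04, -9.93534670e-01]]), array([0.10093971, 0.53449267, 1.66620667])) [0.34431897 0.08801202 1.71633745]
```

View pics/top0.png

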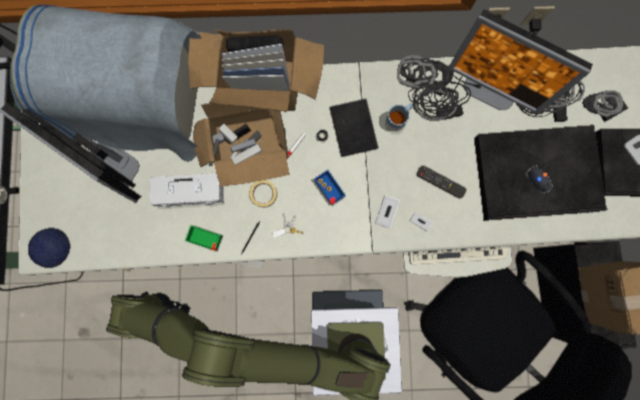

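View pics/scene0.png

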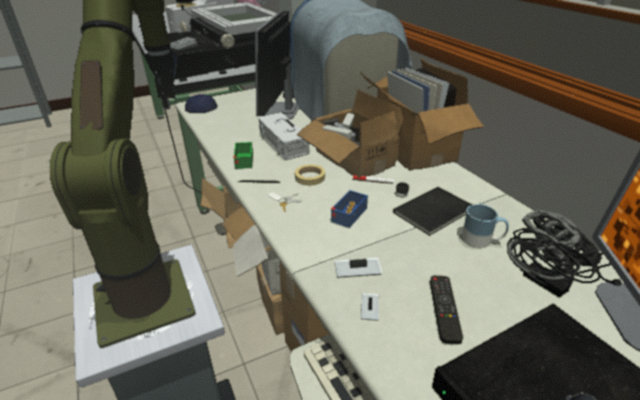

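The top view shows the blue tote at (328,187) with red corner near (333,201), the larger lid at (387,211), the smaller one at (421,221), tape (263,194), remote (441,181), and the green decoy at (204,238). The scene view has the tote at (349,208) and the large lid at (358,267).

```bash
cat > m.py <<'E'
from h import *
def comp(n,mask,box):
    m=np.zeros_like(mask,np.uint8); x0,y0,x1,y1=box; m[y0:y1,x0:x1]=mask[y0:y1,x0:x1]
    k,l,s,c=cv2.connectedComponentsWithStats(m)
    j=1+np.argmax(s[1:,4]); return (l==j).astype(np.uint8)
def rect(pts): # world xy -> centre, size, yaw of long axis
    (c,(w,h),a)=cv2.minAreaRect(pts[:,:2].astype(np.float32)*1000)
    if w<h:w,h,a=h,w,a+90
    return np.round(c,1),np.round([w,h],1),round((a+90)%180-90,1)
def ring(n,m,z):
    c=max(cv2.findContours(m,0,1)[0],key=cv2.contourArea)[:,0]; return ray(n,c,z)
E
python3 - <<'E'
from m import *
I={n:cv2.imread(f'pics/{n}0.png') for n in('top','scene')};D={n:np.load(f'pics/{n}0.npy') for n in I}
box={'top':(305,160,355,215),'scene':(320,180,380,235)}
lb={'top':(374,190,402,230),'scene':(328,250,388,285)}
for n in I:
    h=cv2.cvtColor(I[n],cv2.COLOR_BGR2HSV); C=cloud(n,D[n])
    H=C[...,2]
    x0,y0,x1,y1=box[n]
    m=((h[...,0]>100)&(h[...,0]<130)&(h[...,1]>100)); m=comp(n,m,box[n]); m=cv2.morphologyEx(m,3,np.ones((7,7)))
    print(n,'tote',rect(ring(n,m,.048)), 'depth z pct',np.percentile(H[m>0],[5,50,90,99]).round(3))
    top=m*(H>.04); P=C[top>0]; print('  rim cloud',rect(P))
    r=comp(n,((h[...,0]<8)|(h[...,0]>172))&(h[...,1]>120),box[n]); v,u=np.nonzero(r); print('  red',ray(n,[[u.mean(),v.mean()]],.048).round(3),r.sum())
    k=comp(n,h[...,2]<70,lb[n]); v,u=np.nonzero(k)
    print('  grip',[u.mean(),v.mean()],k.sum(),rect(ring(n,k,.028)),'z',np.percentile(H[k>0],[5,50,95]).round(3))
    x0,y0,x1,y1=lb[n]; print('  desk z',np.median(H[y0:y1,x0:x1]).round(4))
    cv2.imwrite(f'pics/{n}c.png',cv2.resize(I[n][min(y0,box[n][1])-5:max(y1,box[n][3])+5,box[n][0]-5:x1+40],None,fx=6,fy=6,interpolation=2)) if n=='top' else 0
# two-view grip
E
```

```text
top tote (array([596.2,  79. ]), array([113. ,  60.8]), 32.8) depth z pct [-0.003  0.006  0.04   0.051]
  rim cloud (array([504.5,  64. ]), array([309.8,  94.4]), 8.4)
  red [[0.546 0.069 0.048]] 24
  grip [np.float64(387.57894736842104), np.float64(210.94736842105263)] 19 (array([ 504.6, -134.7]), array([31.8,  7. ]), -20.6) z [0.022 0.026 0.033]
  desk z 0.0031
scene tote (array([611.7,  48. ]), array([120.2,  35.3]), 42.7) depth z pct [0.004 0.039 0.048 0.051]
  rim cloud (array([615.3,  56.8]), array([119.9,  29.1]), 43.6)
  red [[0.543 0.07  0.048]] 6
  grip [np.float64(357.9247311827957), np.float64(263.0967741935484)] 93 (array([ 501.5, -144. ]), array([37.9, 22. ]), -27.1) z [0.017 0.025 0.03 ]
  desk z 0.0014
```

View pics/topc.png

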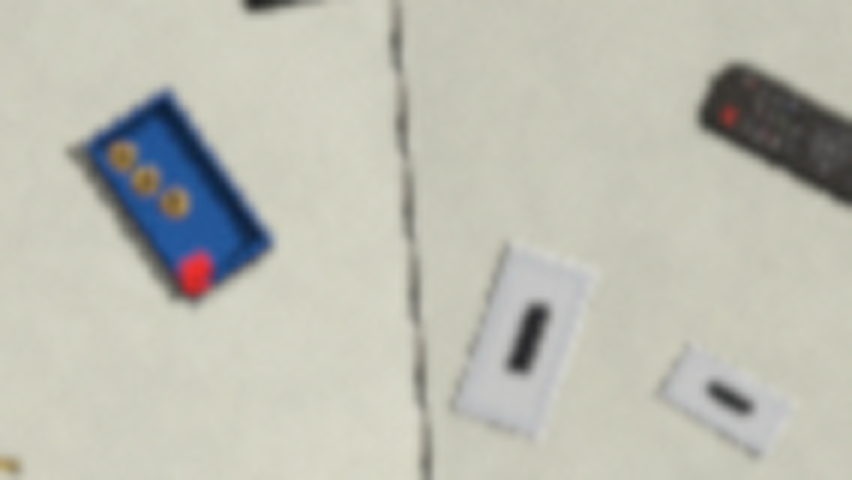

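```bash
python3 - <<'E'
import cv2,numpy as np
t=cv2.imread('pics/top0.png');s=cv2.imread('pics/scene0.png')
# scale 8; crops
a=cv2.resize(t[165:210,308:350],None,fx=8,fy=8,interpolation=2)   # tote top
b=cv2.resize(s[185:230,325:373],None,fx=8,fy=8,interpolation=2)
c=cv2.resize(t[190:235,372:414],None,fx=8,fy=8,interpolation=2)[:240]
d=cv2.resize(s[252:282,332:384],None,fx=8,fy=8,interpolation=2)[:, :384]
im=np.zeros((600,740,3),np.uint8)
im[:360,:336]=a; im[:360,346:346+384]=b; im[360:600,:336]=c; im[360:600,346:346+384]=d
cv2.imwrite('pics/q.png',im)
E
```

```text
(no output)
```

View pics/q.png

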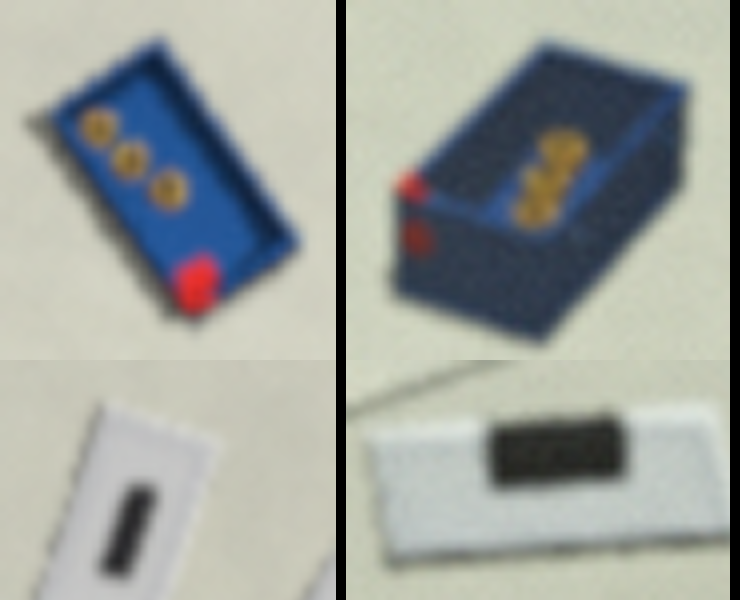

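The tiled crops show the tote rim corners: top (157,38), (50,115), (300,240), (190,318), and scene (400,185), (545,42), (690,85), (540,235). The lid plate and bar are below. I'll triangulate these.

```bash
python3 - <<'E'
from m import *
f=lambda p,k,o:(np.array(p,float)+.5)/k-.5+np.array(o)
def tri(a,b):
    A=[];c=[]
    for n,uv in(('top',a),('scene',b)):
        p=ray(n,uv,0)[0];q=ray(n,uv,.3)[0];d=(q-p)/np.linalg.norm(q-p);M=np.eye(3)-np.outer(d,d);A.append(M);c.append(M@p)
    return np.linalg.lstsq(np.vstack(A),np.hstack(c),rcond=None)[0]
T=f([(157,38),(50,115),(190,318),(300,240)],8,(308,165))
S=f([(344,85),(199,42),(54,185),(194,235)],8,(325,185))
L=np.array([[1,-1],[1,1],[-1,1],[-1,-1]])*[58,31]
X=np.array([tri(a,b) for a,b in zip(T,S)]); print(X.round(4))
def fit(P):
    m=P[:,:2].mean(0)*1000; Q=P[:,:2]*1000-m
    a=np.arctan2((L[:,0]*Q[:,1]-L[:,1]*Q[:,0]).sum(),(L*Q).sum()); return m.round(1),np.degrees(a).round(1)
print('tri',fit(X),'top@48',fit(ray('top',T,.048)),'scene@48',fit(ray('scene',S,.048)))
Lt=f([(510,245),(597,270),(540,438),(452,408)],6,(300,155)); P=ray('top',Lt,.008)
print('lid',P.round(4),rect(P),P.mean(0))
g=ray('top',f([(128,123),(158,130),(128,218),(100,210)],8,(372,190)),.028);print('grip',rect(g),g.mean(0))
ps=ray('scene',f([(24,72),(366,45)],8,(332,252)),.008);print('scene far edge',ps,np.degrees(np.arctan2(*(ps[1]-ps[0])[1::-1])))
# triangulated height of the bar: top-face centre in top vs. far edge mid of the top face in scene
gt=f([(128,123),(100,210)],8,(372,190)); gs=f([(622-346,418-360),(490-346,424-360)],8,(332,252))
print('bar far(+y) corners',[tri(a,b).round(4) for a,b in zip(gt,gs)])
h=robot.get_state();print(Ro.from_euler('xyz',h['orientation']).as_matrix().round(3))
E
```

```text
[[0.6648 0.0836 0.0469]
 [0.6305 0.1336 0.0476]
 [0.5356 0.0714 0.0504]
 [0.5676 0.0212 0.0504]]
tri (array([599.6,  77.5]), np.float64(33.1)) top@48 (array([597.9,  78.2]), np.float64(33.4)) scene@48 (array([602.,  78.]), np.float64(31.9))
lid [[ 0.5657 -0.1283  0.008 ]
 [ 0.5485 -0.1819  0.008 ]
 [ 0.4446 -0.142   0.008 ]
 [ 0.4647 -0.0882  0.008 ]] (array([ 506.6, -135. ]), array([111.9,  57.4]), -21.0) [ 0.50586969 -0.13507802  0.008     ]
grip (array([ 505.5, -134.9]), array([43.8, 14.1]), -20.0) [ 0.50543128 -0.13464371  0.028     ]
scene far edge [[ 0.46519881 -0.09013142  0.008     ]
 [ 0.56957417 -0.12893862  0.008     ]] -20.395349949223437
bar far(+y) corners [array([ 0.529 , -0.1364,  0.0244]), array([ 0.4891, -0.1217,  0.0263])]
[[-0.938  0.346 -0.   ]
 [ 0.346  0.938 -0.002]
 [-0.    -0.002 -1.   ]]
```

```bash
cat > go.py <<'E'
# go.py x y z yaw_deg: remaining shift (units of 40 mm, current tool axes) and turn (units of 8 deg)
from h import *; import sys
x,y,z,w=map(float,sys.argv[1:5]); s=robot.get_state()
R=Ro.from_euler('xyz',s['orientation']); T=Ro.from_euler('xyz',[np.pi,0,np.radians(w)])
print('shift',(R.inv().apply(np.array([x,y,z])-s['tool_pos'])/.04).round(3),'turn',np.degrees((R.inv()*T).as_rotvec()/8).round(3),'yaw',np.degrees(s['orientation']).round(2),s['tool_pos'].round(4),'F',s['force'].round(1),'gap',round(s['finger_gap'],4),'t',round(s['time_s'],2))
E
python3 go.py .5995 .078 .15 213
```

```text
shift [-13.381  -8.586   2.03 ] turn [-1.200e-02 -5.000e-03 -6.658e+00] yaw [-1.7990e+02  1.0000e-02  1.5973e+02] [0.2164 0.5857 0.2305] F [ 0.1  0.1 -0.1] gap 0.0855 t 0.1
```

Emit:
step_arm(series=[{"dx": -0.9, "dy": -0.6}, {"dx": -0.9, "dy": -0.6}, {"dx": -0.9, "dy": -0.6}, {"dx": -0.9, "dy": -0.6}, {"dx": -0.9, "dy": -0.6}, {"dx": -0.9, "dy": -0.6}, {"dx": -0.9, "dy": -0.6}, {"dx": -0.9, "dy": -0.6}, {"dx": -0.9, "dy": -0.6}, {"dx": -0.9, "dy": -0.6}])

```text
$.series[0]: bad value
```

```bash
python3 go.py .5995 .078 .15 213
```

```text
shift [-13.381  -8.586   2.03 ] turn [-1.200e-02 -5.000e-03 -6.658e+00] yaw [-1.7990e+02  1.0000e-02  1.5973e+02] [0.2164 0.5857 0.2305] F [ 0.1  0.1 -0.1] gap 0.0855 t 0.1
```

Emit:
step_arm(series=[{"dx": -0.9, "dy": -0.6, "dz": 0, "rx": 0, "ry": 0, "rz": 0, "fingers": 0}, {"dx": -0.9, "dy": -0.6, "dz": 0, "rx": 0, "ry": 0, "rz": 0, "fingers": 0}, {"dx": -0.9, "dy": -0.6, "dz": 0, "rx": 0, "ry": 0, "rz": 0, "fingers": 0}, {"dx": -0.9, "dy": -0.6, "dz": 0, "rx": 0, "ry": 0, "rz": 0, "fingers": 0}, {"dx": -0.9, "dy": -0.6, "dz": 0, "rx": 0, "ry": 0, "rz": 0, "fingers": 0}, {"dx": -0.9, "dy": -0.6, "dz": 0, "rx": 0, "ry": 0, "rz": 0, "fingers": 0}, {"dx": -0.9, "dy": -0.6, "dz": 0, "rx": 0, "ry": 0, "rz": 0, "fingers": 0}, {"dx": -0.9, "dy": -0.6, "dz": 0, "rx": 0, "ry": 0, "rz": 0, "fingers": 0}, {"dx": -0.9, "dy": -0.6, "dz": 0, "rx": 0, "ry": 0, "rz": 0, "fingers": 0}, {"dx": -0.9, "dy": -0.6, "dz": 0, "rx": 0, "ry": 0, "rz": 0, "fingers": 0}])

```text
time_s: 1.1
tool_pos: [0.4717, 0.2348, 0.2311]
orientation: [-3.141, -0.0, 2.788]
force: [0.5, 0.4, 0.7]
finger_gap: 0.0854
```

```bash
python3 go.py .5995 .078 .15 213
```

```text
shift [-4.355 -2.57   2.026] turn [-1.000e-03 -4.000e-03 -6.658e+00] yaw [-1.7998e+02 -2.0000e-02  1.5973e+02] [0.4717 0.2348 0.2311] F [0.5 0.4 0.7] gap 0.0854 t 1.1
```

Emit:
step_arm(series=[{"dx": -0.87, "dy": -0.514, "dz": 0, "rx": 0, "ry": 0, "rz": 0, "fingers": 0}, {"dx": -0.87, "dy": -0.514, "dz": 0, "rx": 0, "ry": 0, "rz": 0, "fingers": 0}, {"dx": -0.87, "dy": -0.514, "dz": 0, "rx": 0, "ry": 0, "rz": 0, "fingers": 0}, {"dx": -0.87, "dy": -0.514, "dz": 0, "rx": 0, "ry": 0, "rz": 0, "fingers": 0}, {"dx": -0.87, "dy": -0.514, "dz": 0, "rx": 0, "ry": 0, "rz": 0, "fingers": 0}, {"dx": 0, "dy": 0, "dz": 0.4, "rx": 0, "ry": 0, "rz": -0.952, "fingers": 0}, {"dx": 0, "dy": 0, "dz": 0.4, "rx": 0, "ry": 0, "rz": -0.951, "fingers": 0}, {"dx": 0, "dy": 0, "dz": 0.4, "rx": 0, "ry": 0, "rz": -0.951, "fingers": 0}, {"dx": 0, "dy": 0, "dz": 0.4, "rx": 0, "ry": 0, "rz": -0.951, "fingers": 0}, {"dx": 0, "dy": 0, "dz": 0.4, "rx": 0, "ry": 0, "rz": -0.951, "fingers": 0}])

```text
time_s: 2.1
tool_pos: [0.5984, 0.0796, 0.1503]
orientation: [3.141, -0.001, -2.826]
force: [0.1, -1.3, -0.5]
finger_gap: 0.0858
```

Emit:
step_arm(series=[{"dx": 0, "dy": 0, "dz": 0, "rx": 0, "ry": 0, "rz": -0.951, "fingers": 0}, {"dx": 0, "dy": 0, "dz": 0, "rx": 0, "ry": 0, "rz": -0.951, "fingers": 0}, {"dx": 0, "dy": 0, "dz": 0, "rx": 0, "ry": 0, "rz": 0, "fingers": 0}])

```text
time_s: 2.4
tool_pos: [0.5983, 0.0795, 0.1506]
orientation: [3.141, -0.001, -2.566]
force: [-0.0, -0.5, -0.4]
finger_gap: 0.0854
```

```bash
python3 go.py .5995 .078 .016 213
```

```text
shift [-0.008 -0.051  3.365] turn [ 0.008 -0.007 -0.   ] yaw [ 1.7994e+02 -5.0000e-02 -1.4700e+02] [0.5983 0.0795 0.1506] F [-0.  -0.5 -0.4] gap 0.0854 t 2.4
```

Emit:
step_arm(series=[{"dx": 0, "dy": -0.05, "dz": 0.9, "rx": 0, "ry": 0, "rz": 0, "fingers": 0}, {"dx": 0, "dy": 0, "dz": 0.9, "rx": 0, "ry": 0, "rz": 0, "fingers": 0}, {"dx": 0, "dy": 0, "dz": 0.8, "rx": 0, "ry": 0, "rz": 0, "fingers": 0}, {"dx": 0, "dy": 0, "dz": 0.5, "rx": 0, "ry": 0, "rz": 0, "fingers": 0}, {"dx": 0, "dy": 0, "dz": 0.26, "rx": 0, "ry": 0, "rz": 0, "fingers": 0}, {"dx": 0, "dy": 0, "dz": 0, "rx": 0, "ry": 0, "rz": 0, "fingers": 30}, {"dx": 0, "dy": 0, "dz": 0, "rx": 0, "ry": 0, "rz": 0, "fingers": 50}])

```text
time_s: 3.1
tool_pos: [0.6004, 0.0784, 0.0177]
orientation: [-3.141, 0.001, -2.567]
force: [0.7, -0.7, 0.6]
finger_gap: 0.0687
```

Emit:
step_arm(series=[{"dx": 0, "dy": 0, "dz": 0, "rx": 0, "ry": 0, "rz": 0, "fingers": 60}, {"dx": 0, "dy": 0, "dz": 0, "rx": 0, "ry": 0, "rz": 0, "fingers": 70}, {"dx": 0, "dy": 0, "dz": 0, "rx": 0, "ry": 0, "rz": 0, "fingers": 80}, {"dx": 0, "dy": 0, "dz": 0, "rx": 0, "ry": 0, "rz": 0, "fingers": 90}, {"dx": 0, "dy": 0, "dz": 0, "rx": 0, "ry": 0, "rz": 0, "fingers": 100}, {"dx": 0, "dy": 0, "dz": 0, "rx": 0, "ry": 0, "rz": 0, "fingers": 100}, {"dx": 0, "dy": 0, "dz": 0, "rx": 0, "ry": 0, "rz": 0, "fingers": 100}])

```text
time_s: 3.8
tool_pos: [0.6008, 0.0783, 0.0184]
orientation: [-3.141, 0.002, -2.566]
force: [-1.2, 0.3, 5.9]
finger_gap: 0.0608
```

```bash
python3 go.py .5995 .078 .016 213
```

```text
shift [0.031 0.01  0.059] turn [-0.006  0.017 -0.004] yaw [-1.7995e+02  1.3000e-01 -1.4703e+02] [0.6008 0.0783 0.0184] F [-1.2  0.3  5.9] gap 0.0608 t 3.8
```

Emit:
step_arm(series=[{"dx": 0, "dy": 0, "dz": 0, "rx": 0, "ry": 0, "rz": 0, "fingers": 60}, {"dx": 0, "dy": 0, "dz": 0, "rx": 0, "ry": 0, "rz": 0, "fingers": 0}, {"dx": 0, "dy": 0, "dz": 0, "rx": 0, "ry": 0, "rz": 0, "fingers": 0}, {"dx": 0, "dy": 0, "dz": -1, "rx": 0, "ry": 0, "rz": 0, "fingers": 0}, {"dx": 0, "dy": 0, "dz": -1, "rx": 0, "ry": 0, "rz": 0, "fingers": 0}, {"dx": 1, "dy": 0, "dz": 0, "rx": 0, "ry": 0, "rz": 0, "fingers": 255}, {"dx": 1, "dy": 0, "dz": 0, "rx": 0, "ry": 0, "rz": 0, "fingers": 255}, {"dx": 0, "dy": 0, "dz": 0, "rx": 0, "ry": 0, "rz": 0, "fingers": 255}, {"dx": 0, "dy": 0, "dz": 0, "rx": 0, "ry": 0, "rz": 0, "fingers": 255}])

```text
time_s: 4.7
tool_pos: [0.5322, 0.0338, 0.097]
orientation: [-3.141, -0.001, -2.566]
force: [1.4, -0.0, 0.4]
finger_gap: 0.0286
```

```bash
python3 go.py .6008 .0783 .006 212.97; python3 go.py .5355 .0359 .006 212.97
```

```text
shift [-2.046  0.     2.274] turn [-0.001 -0.004 -0.002] yaw [-1.7999e+02 -3.0000e-02 -1.4705e+02] [0.5322 0.0338 0.097 ] F [ 1.4 -0.   0.4] gap 0.0286 t 4.7
shift [-9.900e-02 -1.000e-03  2.275e+00] turn [-0.001 -0.004 -0.002] yaw [-1.7999e+02 -3.0000e-02 -1.4705e+02] [0.5322 0.0338 0.097 ] F [ 1.4 -0.   0.4] gap 0.0286 t 4.7
```

Emit:
step_arm(series=[{"dx": 0, "dy": 0, "dz": 0.8, "rx": 0, "ry": 0, "rz": 0, "fingers": 255}, {"dx": 0, "dy": 0, "dz": 0.8, "rx": 0, "ry": 0, "rz": 0, "fingers": 255}, {"dx": 0, "dy": 0, "dz": 0.45, "rx": 0, "ry": 0, "rz": 0, "fingers": 255}, {"dx": 0, "dy": 0, "dz": 0.2, "rx": 0, "ry": 0, "rz": 0, "fingers": 255}, {"dx": -0.1, "dy": 0, "dz": 0, "rx": 0, "ry": 0, "rz": 0, "fingers": 255}, {"dx": -0.05, "dy": 0, "dz": 0, "rx": 0, "ry": 0, "rz": 0, "fingers": 255}, {"dx": -0.05, "dy": 0, "dz": 0, "rx": 0, "ry": 0, "rz": 0, "fingers": 255}])

```text
time_s: 5.4
tool_pos: [0.5408, 0.0394, 0.0079]
orientation: [-3.141, 0.003, -2.566]
force: [-0.6, -1.4, -0.1]
finger_gap: 0.0
```

Emit:
step_arm(series=[{"dx": -0.05, "dy": 0, "dz": 0, "rx": 0, "ry": 0, "rz": 0, "fingers": 255}, {"dx": -0.05, "dy": 0, "dz": 0, "rx": 0, "ry": 0, "rz": 0, "fingers": 255}])

```text
time_s: 5.6
tool_pos: [0.5431, 0.0408, 0.0075]
orientation: [-3.141, 0.0, -2.566]
force: [-0.7, -0.2, -0.5]
finger_gap: 0.0002
```

Emit:
step_arm(series=[{"dx": -0.05, "dy": 0, "dz": 0, "rx": 0, "ry": 0, "rz": 0, "fingers": 255}, {"dx": -0.05, "dy": 0, "dz": 0, "rx": 0, "ry": 0, "rz": 0, "fingers": 255}])

```text
time_s: 5.8
tool_pos: [0.5462, 0.0431, 0.0071]
orientation: [-3.141, 0.0, -2.566]
force: [-1.4, -0.1, 0.1]
finger_gap: -0.0001
```

Emit:
step_arm(series=[{"dx": -0.05, "dy": 0, "dz": 0, "rx": 0, "ry": 0, "rz": 0, "fingers": 255}, {"dx": -0.05, "dy": 0, "dz": 0, "rx": 0, "ry": 0, "rz": 0, "fingers": 255}])

```text
time_s: 6.0
tool_pos: [0.5495, 0.0455, 0.0069]
orientation: [3.142, -0.0, -2.566]
force: [-0.6, 0.2, 0.3]
finger_gap: 0.0001
```

```bash
python3 go.py .6008 .0783 .006 212.97
```

```text
shift [-1.522 -0.01   0.021] turn [ 0.001 -0.001  0.003] yaw [ 179.99   -0.   -147.01] [0.5495 0.0455 0.0069] F [-0.6  0.2  0.3] gap 0.0001 t 6.0
```

```bash
python3 - <<'E'
from m import *
out=[]
for n,(x0,y0) in(('top',(300,160)),('scene',(315,170))):
    p,d=read_camera(n); cv2.imwrite(f'pics/{n}1.png',p)
    out.append(cv2.resize(p[y0:y0+60,x0:x0+50],None,fx=8,fy=8,interpolation=2))
cv2.imwrite('pics/q1.png',np.hstack(out))
E
```

```text
(no output)
```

View pics/q1.png

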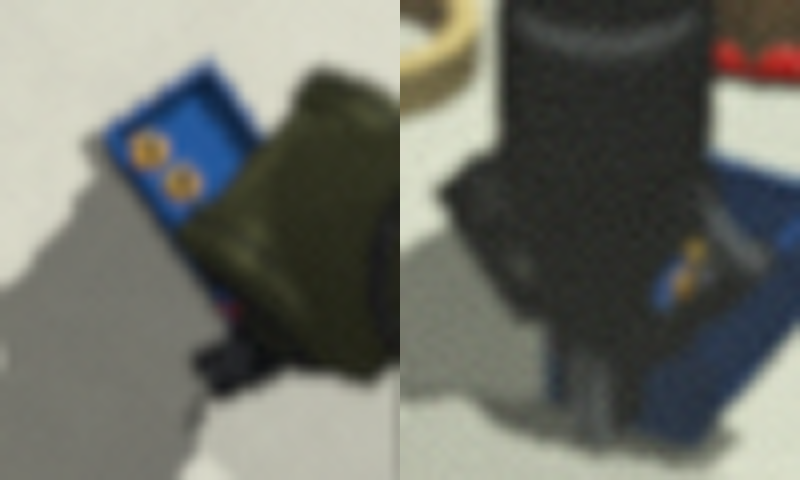

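The crop shows the tote pushed forward: its far corner is at (210,55) in the left panel, about 11 mm further on, with the finger against the near end. So contact is confirmed. Next I'll give the lid the same treatment.

Emit:
step_arm(series=[{"dx": 0.3, "dy": 0, "dz": 0, "rx": 0, "ry": 0, "rz": 0, "fingers": 255}, {"dx": 0.2, "dy": 0, "dz": -1, "rx": 0, "ry": 0, "rz": 0.9, "fingers": 255}, {"dx": 0, "dy": 0, "dz": -1, "rx": 0, "ry": 0, "rz": 0.9, "fingers": 255}, {"dx": 0, "dy": 0, "dz": 0, "rx": 0, "ry": 0, "rz": 0.9, "fingers": 255}, {"dx": 0, "dy": 0, "dz": 0, "rx": 0, "ry": 0, "rz": 0.9, "fingers": 255}, {"dx": 0, "dy": 0, "dz": 0, "rx": 0, "ry": 0, "rz": 0.9, "fingers": 255}, {"dx": 0, "dy": 0, "dz": 0, "rx": 0, "ry": 0, "rz": 0.9, "fingers": 255}, {"dx": 0, "dy": 0, "dz": 0, "rx": 0, "ry": 0, "rz": 0.9, "fingers": 255}, {"dx": 0, "dy": 0, "dz": 0, "rx": 0, "ry": 0, "rz": 0.4, "fingers": 255}])

```text
time_s: 7.0
tool_pos: [0.5329, 0.0349, 0.087]
orientation: [3.141, 0.001, 2.779]
force: [0.1, 0.2, 0.6]
finger_gap: 0.0002
```

```bash
python3 go.py .4275 -.106 .004 159.5
```

```text
shift [ 1.214 -4.23   2.072] turn [ 0.004  0.004 -0.038] yaw [1.7997e+02 3.0000e-02 1.5920e+02] [0.5329 0.0349 0.087 ] F [0.1 0.2 0.6] gap 0.0002 t 7.0
```

Emit:
step_arm(series=[{"dx": 0.25, "dy": -0.85, "dz": 0, "rx": 0, "ry": 0, "rz": -0.04, "fingers": 255}, {"dx": 0.24, "dy": -0.85, "dz": 0, "rx": 0, "ry": 0, "rz": 0, "fingers": 255}, {"dx": 0.24, "dy": -0.85, "dz": 0, "rx": 0, "ry": 0, "rz": 0, "fingers": 255}, {"dx": 0.24, "dy": -0.84, "dz": 0, "rx": 0, "ry": 0, "rz": 0, "fingers": 255}, {"dx": 0.24, "dy": -0.84, "dz": 0, "rx": 0, "ry": 0, "rz": 0, "fingers": 255}, {"dx": 0, "dy": 0, "dz": 0.8, "rx": 0, "ry": 0, "rz": 0, "fingers": 255}, {"dx": 0, "dy": 0, "dz": 0.8, "rx": 0, "ry": 0, "rz": 0, "fingers": 255}, {"dx": 0, "dy": 0, "dz": 0.35, "rx": 0, "ry": 0, "rz": 0, "fingers": 255}, {"dx": 0, "dy": 0, "dz": 0.07, "rx": 0, "ry": 0, "rz": 0, "fingers": 255}, {"dx": 0, "dy": 0, "dz": 0, "rx": 0, "ry": 0, "rz": 0, "fingers": 255}])

```text
time_s: 8.0
tool_pos: [0.432, -0.1092, 0.0213]
orientation: [-3.138, -0.003, 2.789]
force: [-0.0, -0.2, 0.1]
finger_gap: -0.0001
```

```bash
python3 go.py .5055 -.135 .004 159.5
```

```text
shift [-1.948  0.031  0.427] turn [-0.026 -0.023  0.037] yaw [-179.79   -0.18  159.8 ] [ 0.432  -0.1092  0.0213] F [-0.  -0.2  0.1] gap -0.0001 t 8.0
```

Emit:
step_arm(series=[{"dx": 0.1, "dy": 0, "dz": 0.1, "rx": 0, "ry": 0, "rz": 0, "fingers": 255}, {"dx": 0, "dy": 0, "dz": 0.12, "rx": 0, "ry": 0, "rz": 0, "fingers": 255}, {"dx": 0, "dy": 0, "dz": 0.12, "rx": 0, "ry": 0, "rz": 0, "fingers": 255}, {"dx": 0, "dy": 0, "dz": 0.05, "rx": 0, "ry": 0, "rz": 0, "fingers": 255}, {"dx": 0, "dy": 0, "dz": 0, "rx": 0, "ry": 0, "rz": 0, "fingers": 255}])

```text
time_s: 8.5
tool_pos: [0.43, -0.1094, 0.0092]
orientation: [-3.137, -0.003, 2.787]
force: [-0.2, -0.9, -0.7]
finger_gap: -0.0001
```

```bash
python3 go.py .5055 -.135 .004 159.5
```

```text
shift [-1.992  0.057  0.125] turn [-0.035 -0.02   0.022] yaw [-1.7972e+02 -1.6000e-01  1.5967e+02] [ 0.43   -0.1094  0.0092] F [-0.2 -0.9 -0.7] gap -0.0001 t 8.5
```

Emit:
step_arm(series=[{"dx": 0, "dy": 0.05, "dz": 0.1, "rx": 0, "ry": 0, "rz": 0, "fingers": 255}, {"dx": -0.1, "dy": 0, "dz": 0, "rx": 0, "ry": 0, "rz": 0, "fingers": 255}, {"dx": -0.08, "dy": 0, "dz": 0, "rx": 0, "ry": 0, "rz": 0, "fingers": 255}, {"dx": -0.05, "dy": 0, "dz": 0, "rx": 0, "ry": 0, "rz": 0, "fingers": 255}, {"dx": -0.05, "dy": 0, "dz": 0, "rx": 0, "ry": 0, "rz": 0, "fingers": 255}, {"dx": -0.05, "dy": 0, "dz": 0, "rx": 0, "ry": 0, "rz": 0, "fingers": 255}, {"dx": -0.05, "dy": 0, "dz": 0, "rx": 0, "ry": 0, "rz": 0, "fingers": 255}, {"dx": -0.05, "dy": 0, "dz": 0, "rx": 0, "ry": 0, "rz": 0, "fingers": 255}, {"dx": -0.05, "dy": 0, "dz": 0, "rx": 0, "ry": 0, "rz": 0, "fingers": 255}, {"dx": -0.05, "dy": 0, "dz": 0, "rx": 0, "ry": 0, "rz": 0, "fingers": 255}])

```text
time_s: 9.5
tool_pos: [0.4502, -0.1149, 0.0052]
orientation: [-3.136, -0.003, 2.787]
force: [-1.5, 0.9, 2.2]
finger_gap: 0.0
```

```bash
python3 go.py .5055 -.135 .004 159.5
```

```text
shift [-1.471  0.009  0.024] turn [-0.041 -0.023  0.026] yaw [-179.67   -0.19  159.7 ] [ 0.4502 -0.1149  0.0052] F [-1.5  0.9  2.2] gap 0.0 t 9.5
```

Emit:
step_arm(series=[{"dx": 0.2, "dy": 0, "dz": -0.2, "rx": 0, "ry": 0, "rz": 0, "fingers": 255}, {"dx": 0, "dy": 0, "dz": -0.9, "rx": 0, "ry": 0, "rz": 0, "fingers": 100}, {"dx": 0, "dy": 0, "dz": -0.9, "rx": 0, "ry": 0, "rz": 0, "fingers": 0}, {"dx": -0.65, "dy": 0, "dz": 0, "rx": 0, "ry": 0, "rz": 0, "fingers": 0}, {"dx": -0.65, "dy": 0, "dz": 0, "rx": 0, "ry": 0, "rz": 0, "fingers": 0}, {"dx": -0.65, "dy": 0, "dz": 0, "rx": 0, "ry": 0, "rz": 0, "fingers": 0}, {"dx": 0, "dy": 0, "dz": 0, "rx": 0, "ry": 0, "rz": 0, "fingers": 0}])

```text
time_s: 10.2
tool_pos: [0.52, -0.1404, 0.0854]
orientation: [-3.137, 0.003, 2.784]
force: [-0.2, 0.4, 0.1]
finger_gap: 0.0849
```

```bash
python3 go.py .5166 -.1394 .011 159.7; python3 - <<'E'
from m import *
p,d=read_camera('top'); cv2.imwrite('pics/top2.png',p)
p,d=read_camera('scene'); cv2.imwrite('pics/scene2.png',p)
E
```

```text
shift [9.20e-02 1.00e-03 1.86e+00] turn [-0.032  0.018 -0.022] yaw [-1.7974e+02  1.5000e-01  1.5953e+02] [ 0.52   -0.1404  0.0854] F [-0.2  0.4  0.1] gap 0.0849 t 10.2
```

Emit:
step_arm(series=[{"dx": 0.09, "dy": 0, "dz": 0.6, "rx": -0.03, "ry": 0.02, "rz": -0.02, "fingers": 0}, {"dx": 0, "dy": 0, "dz": 0.6, "rx": 0, "ry": 0, "rz": 0, "fingers": 0}, {"dx": 0, "dy": 0, "dz": 0.45, "rx": 0, "ry": 0, "rz": 0, "fingers": 0}, {"dx": 0, "dy": 0, "dz": 0.2, "rx": 0, "ry": 0, "rz": 0, "fingers": 60}, {"dx": 0, "dy": 0, "dz": 0, "rx": 0, "ry": 0, "rz": 0, "fingers": 100}, {"dx": 0, "dy": 0, "dz": 0, "rx": 0, "ry": 0, "rz": 0, "fingers": 120}])

```text
time_s: 10.9
tool_pos: [0.5127, -0.1374, 0.0115]
orientation: [-3.14, -0.005, 2.791]
force: [0.3, 0.1, 0.3]
finger_gap: 0.0459
```

```bash
python3 go.py .5166 -.1394 .011 159.7
```

```text
shift [-0.109 -0.013  0.012] turn [-0.011 -0.037  0.025] yaw [-179.92   -0.3   159.9 ] [ 0.5127 -0.1374  0.0115] F [0.3 0.1 0.3] gap 0.0459 t 10.9
```

Emit:
step_arm(series=[{"dx": -0.1, "dy": 0, "dz": 0, "rx": -0.01, "ry": -0.03, "rz": 0, "fingers": 130}, {"dx": 0, "dy": 0, "dz": 0, "rx": 0, "ry": 0, "rz": 0, "fingers": 150}, {"dx": 0, "dy": 0, "dz": 0, "rx": 0, "ry": 0, "rz": 0, "fingers": 170}, {"dx": 0, "dy": 0, "dz": 0, "rx": 0, "ry": 0, "rz": 0, "fingers": 190}, {"dx": 0, "dy": 0, "dz": 0, "rx": 0, "ry": 0, "rz": 0, "fingers": 210}, {"dx": 0, "dy": 0, "dz": 0, "rx": 0, "ry": 0, "rz": 0, "fingers": 240}, {"dx": 0, "dy": 0, "dz": 0, "rx": 0, "ry": 0, "rz": 0, "fingers": 240}])

```text
time_s: 11.6
tool_pos: [0.5165, -0.1392, 0.0111]
orientation: [-3.141, -0.001, 2.79]
force: [-1.4, 0.2, 4.9]
finger_gap: 0.0127
```

```bash
python3 go.py .5166 -.1394 .011 159.7
```

```text
shift [-0.003 -0.005  0.004] turn [-0.002 -0.007  0.019] yaw [-1.7999e+02 -6.0000e-02  1.5985e+02] [ 0.5165 -0.1392  0.0111] F [-1.4  0.2  4.9] gap 0.0127 t 11.6
```

Emit:
step_arm(series=[{"dx": 0, "dy": 0, "dz": -0.2, "rx": 0, "ry": 0, "rz": 0, "fingers": 255}, {"dx": 0, "dy": 0, "dz": -0.8, "rx": 0, "ry": 0, "rz": 0, "fingers": 255}, {"dx": 0, "dy": 0, "dz": -0.9, "rx": 0, "ry": 0, "rz": 0, "fingers": 255}, {"dx": 0, "dy": 0, "dz": -0.9, "rx": 0, "ry": 0, "rz": 0, "fingers": 255}, {"dx": 0, "dy": 0, "dz": 0, "rx": 0, "ry": 0, "rz": -0.8, "fingers": 255}, {"dx": 0, "dy": 0, "dz": 0, "rx": 0, "ry": 0, "rz": -0.8, "fingers": 255}, {"dx": 0, "dy": 0, "dz": 0, "rx": 0, "ry": 0, "rz": -0.8, "fingers": 255}, {"dx": 0, "dy": 0, "dz": 0, "rx": 0, "ry": 0, "rz": -0.8, "fingers": 255}, {"dx": 0, "dy": 0, "dz": 0, "rx": 0, "ry": 0, "rz": -0.8, "fingers": 255}, {"dx": 0, "dy": 0, "dz": 0, "rx": 0, "ry": 0, "rz": -0.8, "fingers": 255}])

```text
time_s: 12.6
tool_pos: [0.5164, -0.1393, 0.1231]
orientation: [3.141, -0.001, -2.818]
force: [0.5, 0.8, -1.0]
finger_gap: 0.0128
```

Emit:
step_arm(series=[{"dx": 0, "dy": 0, "dz": 0, "rx": 0, "ry": 0, "rz": -0.8, "fingers": 255}, {"dx": 0, "dy": 0, "dz": 0, "rx": 0, "ry": 0, "rz": -0.8, "fingers": 255}, {"dx": 0, "dy": 0, "dz": 0, "rx": 0, "ry": 0, "rz": -0.25, "fingers": 255}, {"dx": 0, "dy": 0, "dz": 0, "rx": 0, "ry": 0, "rz": 0, "fingers": 255}])

```text
time_s: 13.0
tool_pos: [0.5164, -0.1393, 0.1229]
orientation: [3.14, -0.001, -2.565]
force: [0.4, -0.8, -1.1]
finger_gap: 0.0127
```

```bash
python3 go.py .6104 .0846 .08 212.97
```

```text
shift [-5.025  3.407  1.073] turn [ 0.01  -0.007  0.011] yaw [ 1.7992e+02 -6.0000e-02 -1.4694e+02] [ 0.5164 -0.1393  0.1229] F [ 0.4 -0.8 -1.1] gap 0.0127 t 13.0
```

Emit:
step_arm(series=[{"dx": -0.7, "dy": 0.48, "dz": 0, "rx": 0, "ry": 0, "rz": 0, "fingers": 255}, {"dx": -0.7, "dy": 0.48, "dz": 0, "rx": 0, "ry": 0, "rz": 0, "fingers": 255}, {"dx": -0.7, "dy": 0.48, "dz": 0, "rx": 0, "ry": 0, "rz": 0, "fingers": 255}, {"dx": -0.7, "dy": 0.48, "dz": 0, "rx": 0, "ry": 0, "rz": 0, "fingers": 255}, {"dx": -0.7, "dy": 0.48, "dz": 0, "rx": 0, "ry": 0, "rz": 0, "fingers": 255}, {"dx": -0.7, "dy": 0.47, "dz": 0, "rx": 0, "ry": 0, "rz": 0, "fingers": 255}, {"dx": -0.7, "dy": 0.47, "dz": 0, "rx": 0, "ry": 0, "rz": 0, "fingers": 255}, {"dx": -0.13, "dy": 0.07, "dz": 0.4, "rx": 0, "ry": 0, "rz": 0, "fingers": 255}, {"dx": 0, "dy": 0, "dz": 0.4, "rx": 0, "ry": 0, "rz": 0, "fingers": 255}, {"dx": 0, "dy": 0, "dz": 0.1, "rx": 0, "ry": 0, "rz": 0, "fingers": 255}])

```text
time_s: 14.0
tool_pos: [0.6088, 0.0821, 0.0839]
orientation: [3.141, -0.007, -2.566]
force: [-0.2, -0.1, -1.5]
finger_gap: 0.0127
```

Emit:
step_arm(series=[{"dx": 0, "dy": 0, "dz": 0, "rx": 0, "ry": 0, "rz": 0, "fingers": 255}, {"dx": 0, "dy": 0, "dz": 0, "rx": 0, "ry": 0, "rz": 0, "fingers": 255}])

```text
time_s: 14.2
tool_pos: [0.6107, 0.0834, 0.0868]
orientation: [3.141, -0.002, -2.566]
force: [-0.3, -0.6, -0.8]
finger_gap: 0.0122
```

```bash
python3 go.py .6104 .0846 .08 212.97;python3 - <<'E'
from m import *
out=[]
for n,(x0,y0) in(('top',(300,160)),('scene',(320,175))):
    p,d=read_camera(n); cv2.imwrite(f'pics/{n}3.png',p)
    out.append(cv2.resize(p[y0:y0+55,x0:x0+50 if n=='top' else x0+60],None,fx=7,fy=7,interpolation=2))
cv2.imwrite('pics/q3.png',np.hstack(out))
E
```

```text
shift [-0.011  0.028  0.169] turn [ 0.004 -0.011 -0.001] yaw [ 1.7997e+02 -9.0000e-02 -1.4704e+02] [0.6107 0.0834 0.0868] F [-0.3 -0.6 -0.8] gap 0.0122 t 14.2
```

View pics/q3.png

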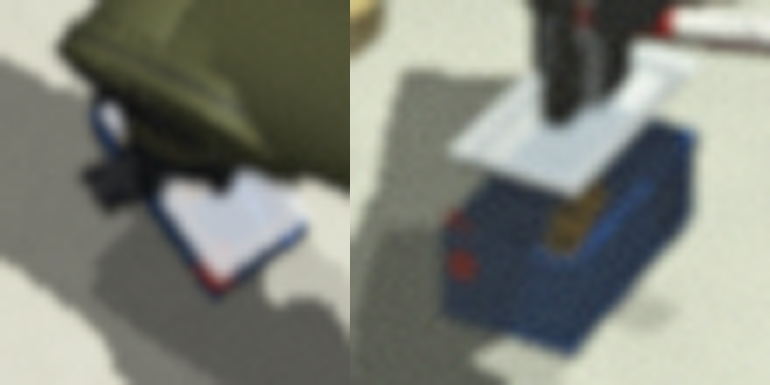

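Both views show the lid hanging squarely above the tote, its edges parallel to the rim (lid near corner at (215,285) left panel, (575,190) right). I'll lower it in steps.

Emit:
step_arm(series=[{"dx": 0, "dy": 0.028, "dz": 0.3, "rx": 0, "ry": 0, "rz": 0, "fingers": 255}, {"dx": 0, "dy": 0, "dz": 0.28, "rx": 0, "ry": 0, "rz": 0, "fingers": 255}, {"dx": 0, "dy": 0, "dz": 0, "rx": 0, "ry": 0, "rz": 0, "fingers": 255}, {"dx": 0, "dy": 0, "dz": 0, "rx": 0, "ry": 0, "rz": 0, "fingers": 255}])

```text
time_s: 14.7
tool_pos: [0.6098, 0.0858, 0.0629]
orientation: [3.14, -0.002, -2.564]
force: [-0.2, -0.8, -0.5]
finger_gap: 0.0126
```

```bash
python3 go.py .6104 .0846 .0541 212.97
```

```text
shift [ 0.003 -0.035  0.221] turn [ 0.01  -0.014  0.014] yaw [ 1.7992e+02 -1.1000e-01 -1.4692e+02] [0.6098 0.0858 0.0629] F [-0.2 -0.8 -0.5] gap 0.0126 t 14.7
```

Emit:
step_arm(series=[{"dx": 0, "dy": -0.03, "dz": 0, "rx": 0, "ry": -0.01, "rz": 0, "fingers": 255}, {"dx": 0, "dy": 0, "dz": 0, "rx": 0, "ry": 0, "rz": 0, "fingers": 255}])

```text
time_s: 14.9
tool_pos: [0.6112, 0.0848, 0.0639]
orientation: [3.141, 0.001, -2.565]
force: [-0.1, -0.5, -0.5]
finger_gap: 0.0126
```

Emit:
step_arm(series=[{"dx": 0, "dy": 0, "dz": 0, "rx": 0, "ry": 0, "rz": 0, "fingers": 255}])

```text
time_s: 15.0
tool_pos: [0.6111, 0.0848, 0.0639]
orientation: [3.141, 0.001, -2.565]
force: [-0.6, 0.7, -0.6]
finger_gap: 0.0125
```

```bash
python3 go.py .6104 .0846 .0541 212.97
```

```text
shift [0.018 0.004 0.246] turn [0.005 0.008 0.01 ] yaw [ 1.7996e+02  6.0000e-02 -1.4695e+02] [0.6111 0.0848 0.0639] F [-0.6  0.7 -0.6] gap 0.0125 t 15.0
```

Emit:
step_arm(series=[{"dx": 0.015, "dy": 0, "dz": 0.1, "rx": 0, "ry": 0, "rz": 0, "fingers": 255}, {"dx": 0, "dy": 0, "dz": 0.03, "rx": 0, "ry": 0, "rz": 0, "fingers": 255}, {"dx": 0, "dy": 0, "dz": 0, "rx": 0, "ry": 0, "rz": 0, "fingers": 255}])

```text
time_s: 15.3
tool_pos: [0.6103, 0.0845, 0.0582]
orientation: [3.141, 0.0, -2.564]
force: [0.3, 0.4, -0.8]
finger_gap: 0.0125
```

```bash
python3 go.py .6104 .0846 .0541 212.97
```

```text
shift [-0.004  0.     0.102] turn [0.007 0.003 0.012] yaw [ 1.7994e+02  2.0000e-02 -1.4693e+02] [0.6103 0.0845 0.0582] F [ 0.3  0.4 -0.8] gap 0.0125 t 15.3
```

Emit:
step_arm(series=[{"dx": 0, "dy": 0, "dz": 0.04, "rx": 0, "ry": 0, "rz": 0, "fingers": 255}, {"dx": 0, "dy": 0, "dz": 0.03, "rx": 0, "ry": 0, "rz": 0, "fingers": 255}, {"dx": 0, "dy": 0, "dz": 0.0, "rx": 0, "ry": 0, "rz": 0, "fingers": 255}])

```text
time_s: 15.6
tool_pos: [0.6104, 0.0847, 0.0555]
orientation: [3.14, 0.001, -2.564]
force: [0.6, 0.0, -0.4]
finger_gap: 0.0125
```

Emit:
step_arm(series=[{"dx": 0, "dy": 0, "dz": 0.03, "rx": 0, "ry": 0, "rz": 0, "fingers": 255}, {"dx": 0, "dy": 0, "dz": 0.0, "rx": 0, "ry": 0, "rz": 0, "fingers": 255}])

```text
time_s: 15.8
tool_pos: [0.6104, 0.0846, 0.0544]
orientation: [3.141, 0.001, -2.564]
force: [-0.5, -0.6, -1.2]
finger_gap: 0.012
```

```bash
python3 go.py .6104 .0846 .0541 212.97
```

```text
shift [-0.    -0.001  0.007] turn [0.007 0.005 0.012] yaw [ 1.7994e+02  4.0000e-02 -1.4693e+02] [0.6104 0.0846 0.0544] F [-0.5 -0.6 -1.2] gap 0.012 t 15.8
```

Emit:
step_arm(series=[{"dx": 0, "dy": 0, "dz": 0.01, "rx": 0, "ry": 0, "rz": 0, "fingers": 255}, {"dx": 0, "dy": 0, "dz": 0, "rx": 0, "ry": 0, "rz": 0, "fingers": 200}, {"dx": 0, "dy": 0, "dz": 0, "rx": 0, "ry": 0, "rz": 0, "fingers": 150}, {"dx": 0, "dy": 0, "dz": 0, "rx": 0, "ry": 0, "rz": 0, "fingers": 80}, {"dx": 0, "dy": 0, "dz": 0, "rx": 0, "ry": 0, "rz": 0, "fingers": 0}, {"dx": 0, "dy": 0, "dz": -0.5, "rx": 0, "ry": 0, "rz": 0, "fingers": 0}, {"dx": 0, "dy": 0, "dz": -0.8, "rx": 0, "ry": 0, "rz": 0, "fingers": 0}, {"dx": 0, "dy": 0, "dz": -0.8, "rx": 0, "ry": 0, "rz": 0, "fingers": 0}, {"dx": 0, "dy": 0, "dz": -0.8, "rx": 0, "ry": 0, "rz": 0, "fingers": 0}, {"dx": 0, "dy": 0, "dz": 0, "rx": 0, "ry": 0, "rz": 0, "fingers": 0}])

```text
time_s: 16.8
tool_pos: [0.6129, 0.0867, 0.1763]
orientation: [-3.141, 0.01, -2.564]
force: [0.6, 0.5, -0.3]
finger_gap: 0.0855
```

```bash
python3 go.py .6104 .0846 .0541 212.97; python3 - <<'E'
from m import *
out=[]
for n,(x0,y0) in(('top',(300,160)),('scene',(320,165))):
    p,d=read_camera(n); cv2.imwrite(f'pics/{n}4.png',p)
    out.append(cv2.resize(p[y0:y0+60,x0:x0+50 if n=='top' else x0+60],None,fx=7,fy=7,interpolation=2))
    C=cloud(n,d); 
cv2.imwrite('pics/q4.png',np.hstack(out))
E
```

```text
shift [ 0.113 -0.006  3.054] turn [-0.005  0.073  0.013] yaw [-179.96    0.58 -146.92] [0.6129 0.0867 0.1763] F [ 0.6  0.5 -0.3] gap 0.0855 t 16.8
```

View pics/q4.png

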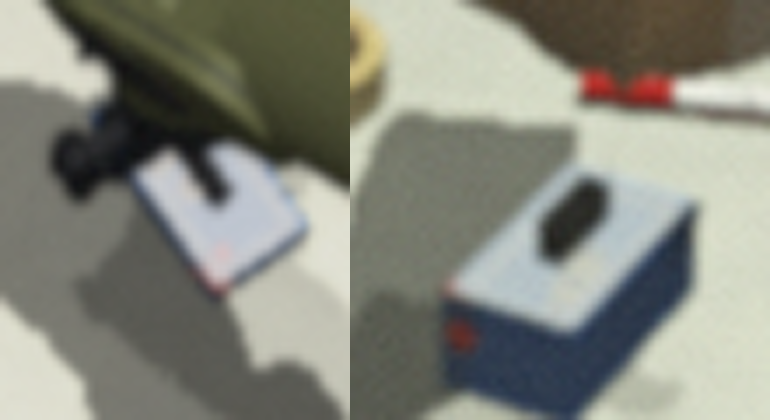

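The lid is seated flat: its plate lies inside the rim on all visible sides and the bar is clear of the fingers (about (573,215) in the right panel). Next I'll grip the tote.

Emit:
step_arm(series=[{"dx": 0.1, "dy": 0, "dz": 0.8, "rx": 0, "ry": 0.05, "rz": 0, "fingers": 0}, {"dx": 0, "dy": 0, "dz": 0.8, "rx": 0, "ry": 0, "rz": 0, "fingers": 0}, {"dx": 0, "dy": 0, "dz": 0, "rx": 0, "ry": 0, "rz": 0, "fingers": 0}, {"dx": 0, "dy": 0, "dz": 0, "rx": 0, "ry": 0, "rz": 0, "fingers": 0}])

```text
time_s: 17.3
tool_pos: [0.6062, 0.0823, 0.1057]
orientation: [3.14, -0.008, -2.564]
force: [0.1, 0.4, 0.1]
finger_gap: 0.085
```

```bash
python3 go.py .6104 .0846 .009 212.97
```

```text
shift [-0.139 -0.014  2.417] turn [ 0.015 -0.057  0.014] yaw [ 179.88   -0.46 -146.91] [0.6062 0.0823 0.1057] F [0.1 0.4 0.1] gap 0.085 t 17.3
```

Emit:
step_arm(series=[{"dx": -0.1, "dy": 0, "dz": 0.7, "rx": 0, "ry": -0.04, "rz": 0, "fingers": 0}, {"dx": 0, "dy": 0, "dz": 0.7, "rx": 0, "ry": 0, "rz": 0, "fingers": 0}, {"dx": 0, "dy": 0, "dz": 0.5, "rx": 0, "ry": 0, "rz": 0, "fingers": 0}, {"dx": 0, "dy": 0, "dz": 0.3, "rx": 0, "ry": 0, "rz": 0, "fingers": 0}, {"dx": 0, "dy": 0, "dz": 0.1, "rx": 0, "ry": 0, "rz": 0, "fingers": 0}, {"dx": 0, "dy": 0, "dz": 0, "rx": 0, "ry": 0, "rz": 0, "fingers": 0}])

```text
time_s: 17.9
tool_pos: [0.6102, 0.0846, 0.0144]
orientation: [3.141, -0.0, -2.565]
force: [-0.4, -0.6, -0.6]
finger_gap: 0.0854
```

```bash
python3 go.py .6104 .0846 .009 212.97
```

```text
shift [-0.004 -0.003  0.134] turn [ 0.008 -0.002  0.011] yaw [ 1.7994e+02 -1.0000e-02 -1.4694e+02] [0.6102 0.0846 0.0144] F [-0.4 -0.6 -0.6] gap 0.0854 t 17.9
```

Emit:
step_arm(series=[{"dx": 0, "dy": 0, "dz": 0.12, "rx": 0, "ry": 0, "rz": 0, "fingers": 30}, {"dx": 0, "dy": 0, "dz": 0, "rx": 0, "ry": 0, "rz": 0, "fingers": 50}, {"dx": 0, "dy": 0, "dz": 0, "rx": 0, "ry": 0, "rz": 0, "fingers": 60}, {"dx": 0, "dy": 0, "dz": 0, "rx": 0, "ry": 0, "rz": 0, "fingers": 70}, {"dx": 0, "dy": 0, "dz": 0, "rx": 0, "ry": 0, "rz": 0, "fingers": 80}, {"dx": 0, "dy": 0, "dz": 0, "rx": 0, "ry": 0, "rz": 0, "fingers": 120}, {"dx": 0, "dy": 0, "dz": 0, "rx": 0, "ry": 0, "rz": 0, "fingers": 255}, {"dx": 0, "dy": 0, "dz": 0, "rx": 0, "ry": 0, "rz": 0, "fingers": 255}])

```text
time_s: 18.7
tool_pos: [0.6102, 0.0846, 0.0099]
orientation: [3.141, 0.0, -2.564]
force: [-0.2, 0.4, 5.4]
finger_gap: 0.0614
```

Emit:
step_arm(series=[{"dx": 0, "dy": 0, "dz": -0.2, "rx": 0, "ry": 0, "rz": 0, "fingers": 255}, {"dx": 0, "dy": 0, "dz": -0.4, "rx": 0, "ry": 0, "rz": 0, "fingers": 255}, {"dx": 0, "dy": 0, "dz": -0.5, "rx": 0, "ry": 0, "rz": 0, "fingers": 255}, {"dx": 0, "dy": 0, "dz": -0.5, "rx": 0, "ry": 0, "rz": 0, "fingers": 255}, {"dx": 0, "dy": 0, "dz": -0.5, "rx": 0, "ry": 0, "rz": 0, "fingers": 255}, {"dx": 0, "dy": 0, "dz": -0.5, "rx": 0, "ry": 0, "rz": 0, "fingers": 255}, {"dx": 0, "dy": 0, "dz": 0, "rx": 0, "ry": 0, "rz": 0, "fingers": 255}, {"dx": 0, "dy": 0, "dz": 0, "rx": 0, "ry": 0, "rz": 0, "fingers": 255}])

```text
time_s: 19.5
tool_pos: [0.6102, 0.0841, 0.1137]
orientation: [3.141, -0.0, -2.565]
force: [-0.5, -0.8, -3.1]
finger_gap: 0.0615
```

```bash
python3 go.py .6104 .0846 .12 212.97; python3 - <<'E'
from h import *
s=robot.get_state(); R=Ro.from_euler('xyz',s['orientation']).as_matrix(); print(s['q'].round(2))
# tote axes: x=-tool x, y=+tool y?, z=-tool z
tx,tz=-R[:,0],-R[:,2]; ty=np.cross(tz,tx); print('ty.tool y',ty@R[:,1])
d=(-tx+ty)/2**.5; ax=np.cross([0,0,1],d)   # rotate d downward about z x d
print('axis in tool',(R.T@ax).round(3)); print('d world',d)
from itertools import product
new=Ro.from_rotvec(ax*np.radians(35)).as_matrix()
print('tilted tote x z, y z', (new@tx)[2],(new@ty)[2],'tool z',(new@R)[:,2])
E
```

```text
shift [-0.012  0.009 -0.157] turn [ 0.002 -0.002  0.01 ] yaw [ 1.7999e+02 -2.0000e-02 -1.4695e+02] [0.6102 0.0841 0.1137] F [-0.5 -0.8 -3.1] gap 0.0615 t 19.5
[ 0.23  0.96 -0.86  1.67  0.88  0.94  1.18]
ty.tool y 1.0000000000000002
axis in tool [ 0.707 -0.707  0.   ]
d world [-9.78331258e-01  2.07045456e-01  3.58373895e-04]
tilted tote x z, y z 0.40534737384637914 -0.40539694359047496 tool z [ 0.56085167 -0.11873746 -0.81935757]
```

Emit:
step_arm(series=[{"dx": 0, "dy": 0, "dz": 0, "rx": 0.31, "ry": -0.31, "rz": 0, "fingers": 255}, {"dx": 0, "dy": 0, "dz": 0, "rx": 0.31, "ry": -0.31, "rz": 0, "fingers": 255}, {"dx": 0, "dy": 0, "dz": 0, "rx": 0.31, "ry": -0.31, "rz": 0, "fingers": 255}, {"dx": 0, "dy": 0, "dz": 0, "rx": 0.31, "ry": -0.31, "rz": 0, "fingers": 255}, {"dx": 0, "dy": 0, "dz": 0, "rx": 0.31, "ry": -0.31, "rz": 0, "fingers": 255}, {"dx": 0, "dy": 0, "dz": 0, "rx": 0.31, "ry": -0.31, "rz": 0, "fingers": 255}, {"dx": 0, "dy": 0, "dz": 0, "rx": 0.31, "ry": -0.31, "rz": 0, "fingers": 255}, {"dx": 0, "dy": 0, "dz": 0, "rx": 0.31, "ry": -0.31, "rz": 0, "fingers": 255}, {"dx": 0, "dy": 0, "dz": 0, "rx": 0.31, "ry": -0.31, "rz": 0, "fingers": 255}, {"dx": 0, "dy": 0, "dz": 0, "rx": 0.31, "ry": -0.31, "rz": 0, "fingers": 255}])

```text
time_s: 20.5
tool_pos: [0.6092, 0.0844, 0.1123]
orientation: [-2.682, 0.418, -2.465]
force: [-0.2, -0.4, -3.6]
finger_gap: 0.0615
```

Emit:
step_arm(series=[{"dx": 0, "dy": 0, "dz": 0, "rx": 0, "ry": 0, "rz": 0, "fingers": 255}, {"dx": 0, "dy": 0, "dz": 0, "rx": 0, "ry": 0, "rz": 0, "fingers": 255}, {"dx": 0, "dy": 0, "dz": 0, "rx": 0, "ry": 0, "rz": 0, "fingers": 255}, {"dx": 0, "dy": 0, "dz": 0, "rx": 0, "ry": 0, "rz": 0, "fingers": 255}, {"dx": 0, "dy": 0, "dz": 0, "rx": 0, "ry": 0, "rz": 0, "fingers": 255}])

```text
time_s: 21.0
tool_pos: [0.6106, 0.084, 0.1136]
orientation: [-2.682, 0.418, -2.466]
force: [-0.4, 0.8, -2.8]
finger_gap: 0.0613
```

```bash
cat > chk.py <<'E'
from h import *; import sys
s=robot.get_state(); R=Ro.from_euler('xyz',s['orientation']).as_matrix()
print('tilt',np.degrees(np.arccos(-R[2,2])),'x-z ang',np.arccos(-R[2,0]),'y-z ang',np.arccos(R[2,1]),s['tool_pos'],s['finger_gap'],s['time_s'])
k=sys.argv[1]; out=[]
for n in('top','scene'):
    p,d=read_camera(n); cv2.imwrite(f'pics/{n}{k}.png',p)
    c=proj(n,s['tool_pos']-.02*R[:,2])[0].astype(int)
    q=p[c[1]-40:c[1]+40,c[0]-40:c[0]+40]; out.append(cv2.resize(q,None,fx=5,fy=5,interpolation=2))
cv2.imwrite(f'pics/q{k}.png',np.hstack(out))
E
python3 chk.py 5
```

```text
tilt 35.03791253026412 x-z ang 1.1524707394829186 y-z ang 1.9885351695193576 [0.61056981 0.08404506 0.11359124] 0.06134115293642221 21.0
```

View pics/q5.png

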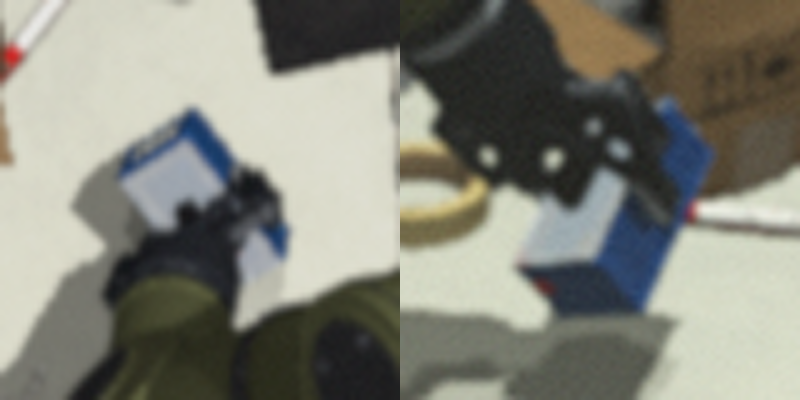

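The tote hangs tilted with the lid flush ((575,220) right panel) and the red corner lowest (about (535,280)). No nuts show at the +x end (left panel (165,165)). I'll rock it a little so that none hangs back, then look through the lid.

Emit:
step_arm(series=[{"dx": 0, "dy": 0, "dz": 0, "rx": 0, "ry": -0.5, "rz": 0, "fingers": 255}, {"dx": 0, "dy": 0, "dz": 0, "rx": 0, "ry": -0.5, "rz": 0, "fingers": 255}, {"dx": 0, "dy": 0, "dz": 0, "rx": 0, "ry": 0, "rz": 0, "fingers": 255}, {"dx": 0, "dy": 0, "dz": 0, "rx": 0, "ry": 0, "rz": 0, "fingers": 255}, {"dx": 0, "dy": 0, "dz": 0, "rx": 0, "ry": 0.5, "rz": 0, "fingers": 255}, {"dx": 0, "dy": 0, "dz": 0, "rx": 0.5, "ry": 0.5, "rz": 0, "fingers": 255}, {"dx": 0, "dy": 0, "dz": 0, "rx": 0.5, "ry": 0, "rz": 0, "fingers": 255}, {"dx": 0, "dy": 0, "dz": 0, "rx": 0, "ry": 0, "rz": 0, "fingers": 255}, {"dx": 0, "dy": 0, "dz": 0, "rx": -0.5, "ry": 0, "rz": 0, "fingers": 255}, {"dx": 0, "dy": 0, "dz": 0, "rx": -0.5, "ry": 0, "rz": 0, "fingers": 255}])

```text
time_s: 22.1
tool_pos: [0.6098, 0.0855, 0.1132]
orientation: [-2.687, 0.418, -2.466]
force: [0.1, 0.2, -3.3]
finger_gap: 0.0615
```

```bash
sed -i 's/-40:c\[1\]+40,c\[0\]-40:c\[0\]+40/-25:c[1]+25,c[0]-25:c[0]+25/; s/fx=5,fy=5/fx=8,fy=8/' chk.py; python3 chk.py 6
```

```text
tilt 34.8127399029506 x-z ang 1.1525024949473792 y-z ang 1.9835696748780884 [0.6097649  0.08552803 0.113223  ] 0.06145425019333417 22.1
```

View pics/q6.png

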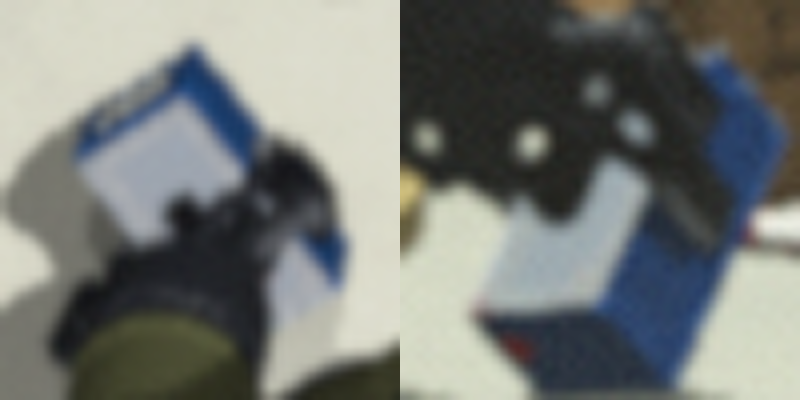

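The lid is still flush in both panels and there's no brass at the +x end, but the red corner itself is faint through the lid. I'll stretch the colours once to see it.

```bash
python3 - <<'E'
from h import *
out=[]
s=robot.get_state(); R=Ro.from_euler('xyz',s['orientation']).as_matrix()
tcp=s['tool_pos']; 
for n in('top','scene'):
    p=np.mean([read_camera(n)[0].astype(float) for _ in range(6)],0)
    c=proj(n,tcp-.02*R[:,2])[0].astype(int)
    q=p[c[1]-25:c[1]+25,c[0]-25:c[0]+25]
    g=q.mean(2,keepdims=True); q=np.clip(128+(g-170)*1.2+(q-g)*5,0,255).astype(np.uint8)
    out.append(cv2.resize(q,None,fx=8,fy=8,interpolation=2))
cv2.imwrite('pics/q7.png',np.hstack(out))
E
```

```text
(no output)
```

View pics/q7.png

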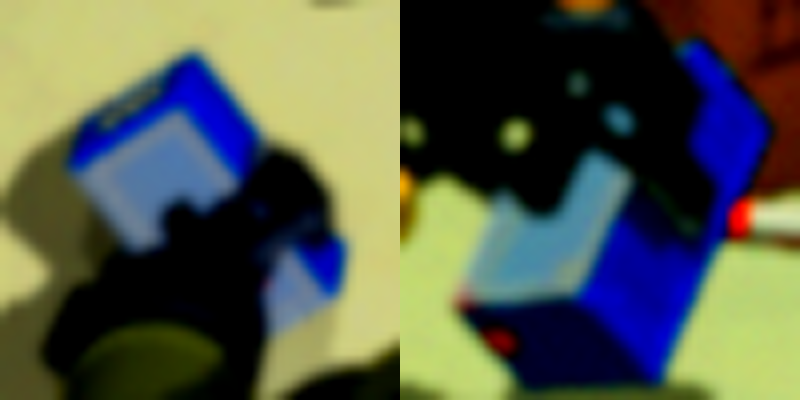

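```bash
python3 - <<'E'
from h import *
s=robot.get_state(); R=Ro.from_euler('xyz',s['orientation']).as_matrix(); M=np.c_[-R[:,0],R[:,1],-R[:,2]]
o=s['tool_pos']-M@[0,0,.0099]   # tote origin: gripped with TCP 9.9 mm above desk
print('red corner world',(o+M@[-.054,.027,.003]).round(4))
for n in('top','scene'):
    f,cx,cy,Rc,t=cam(n); C=-Rc.T@t; c=proj(n,s['tool_pos']-.02*R[:,2])[0].astype(int)
    for x,y,z in[(-54,27,3),(-45,18,13),(-45,2,13),(-28,18,13),(-12,18,13),(40,18,13),(40,-18,13),(58,31,48),(-58,31,48),(-58,-31,48)]:
        X=o+M@(np.array([x,y,z])/1000); d=M.T@(C-X); k=(.048-z/1000)/d[2]
        e=np.array([x,y])+k*d[:2]*1000
        print(n,(x,y,z),((proj(n,X)[0]-c+25)*8).round(),'leaves lid plane at',e.round())
E
```

```text
red corner world [0.5639 0.0749 0.0745]
top (-54, 27, 3) [236. 295.] leaves lid plane at [-38.  10.]
top (-45, 18, 13) [238. 281.] leaves lid plane at [-33.   5.]
top (-45, 2, 13) [267. 263.] leaves lid plane at [-33. -11.]
top (-28, 18, 13) [216. 252.] leaves lid plane at [-16.   5.]
top (-12, 18, 13) [194. 225.] leaves lid plane at [-1.  5.]
top (40, 18, 13) [124. 136.] leaves lid plane at [50.  5.]
top (40, -18, 13) [190.  94.] leaves lid plane at [ 50. -30.]
top (58, 31, 48) [ 65. 153.] leaves lid plane at [58. 31.]
top (-58, 31, 48) [224. 353.] leaves lid plane at [-58.  31.]
top (-58, -31, 48) [338. 284.] leaves lid plane at [-58. -31.]
scene (-54, 27, 3) [132. 373.] leaves lid plane at [-90. -23.]
scene (-45, 18, 13) [145. 334.] leaves lid plane at [-74. -21.]
scene (-45, 2, 13) [180. 332.] leaves lid plane at [-74. -36.]
scene (-28, 18, 13) [162. 296.] leaves lid plane at [-58. -21.]
scene (-12, 18, 13) [178. 261.] leaves lid plane at [-43. -21.]
scene (40, 18, 13) [230. 149.] leaves lid plane at [  7. -21.]
scene (40, -18, 13) [308. 140.] leaves lid plane at [  7. -55.]
scene (58, 31, 48) [168.  52.] leaves lid plane at [58. 31.]
scene (-58, 31, 48) [ 48. 305.] leaves lid plane at [-58.  31.]
scene (-58, -31, 48) [185. 295.] leaves lid plane at [-58. -31.]
```

Emit:
step_arm(series=[{"dx": 0, "dy": 0, "dz": 0, "rx": 0, "ry": 0, "rz": 0, "fingers": 255}, {"dx": 0, "dy": 0, "dz": 0, "rx": 0, "ry": 0, "rz": 0, "fingers": 255}, {"dx": 0, "dy": 0, "dz": 0, "rx": 0, "ry": 0, "rz": 0, "fingers": 255}])

```text
time_s: 23.1
tool_pos: [0.61, 0.0843, 0.1132]
orientation: [-2.683, 0.419, -2.468]
force: [0.4, -0.9, -3.6]
finger_gap: 0.0613
```

```bash
python3 -c "
from h import *
s=robot.get_state();print(s['time_s'],abs(s['qvel']).max(),s['finger_gap'],s['force']);ticket.finish_job()"
```

```text
23.1 0.001028888606974297 0.06133077827999892 [ 0.35960644 -0.9351161  -3.63083946]
the job is handed in; nothing more can be done
```

The lid is on and released, and I handed the job in at 23.1 s. The arm is holding the covered tote still, tilted about 35°, with the red corner lowest. No verdict was reported.

To get the fit right, I squeezed the tote square, then found the end of the tote and of the lid by pushing each with the closed fingers. That slid the tote and the lid about 11–12 mm each along the desk. The lid then dropped in with no noticeable force.

**Last checks:**
- **Tilt:** 34.8° in total. The tote's x axis is 1.15 rad from vertical and its y axis 1.98 rad, both well inside the limits.
- **Height:** by calculation the red corner is about 74 mm above the desk.
- **Grip:** the fingers are 61 mm apart on the tote's walls and the arm is at rest.
- **Lid:** it sits flush in both camera views. I did not measure its level numerically.
- **Bystanders:** the arm was never brought near the tape roll or the remote. I did not measure their positions again afterwards.

**Not fully confirmed:** I could not see the nuts in the red corner, because the gripper and the end wall hide it. All the visible floor, through the lid, is empty from about 20 mm short of the middle on the red side to the +x end. A reddish patch near the red end may be a nut or the red floor mark. So the nuts being gathered is inferred from that, the 35° tilt and an extra 8° rock in each direction.

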